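# Close up the row of circuit modules

## Robot

A 7-joint arm with a two-finger parallel gripper is mounted at the origin on the work surface. World frame = base frame: x ahead of the robot, y to its left, z up, the work surface at z = 0. Lengths are in m, angles in rad, forces in N, time in s.
With the tool pointing down it reaches from about 0.425 to 0.875 m from the base axis. Payload 8.4 kg.
Tool frame: the origin (TCP) lies midway between the tips of the shut fingers; the grasp point (between the pads) lies 19 mm behind it (arm.pinch_z is the distance from the TCP to the grasp point, in m); z points along the fingers, y is the line along which they close (so a half turn about z gives the same grasp; the last joint's range is limited). The gripper opens to 85 mm and grips with 20 to 120 N. Pads are 22 mm wide; open, the fingers measure 114 mm over their backs; the gripper's body (76 mm by 85 mm) begins 54 mm behind the grasp point. The pads swing forward as they close: fully open they stand 13 mm farther back than shut.
Start: joints at [-1.41, 0.333, 0.04, 1.465, -0.013, 1.343, -0.059], TCP at [0.167, 0.628, 0.231] pointing down, gripper open.
Joint ranges: [-2.58, 2.58], [-0.38, 2.09], [-1.3, 1.39], [0.25, 2.4], [-1.5, 4.64], [0.08, 2.09], [-2.65, 2.65]. Speed limits (rad/s): [2.22, 2.22, 2.79, 2.79, 3.14, 3.14, 3.14].

## Interface

Orientations are given as a rotation vector (axis times angle).
In Python, from station import arm gives the robot as it stands.
- The arm moves only by the tool jog_arm, never from a script. Its argument "targets" is one flat list of numbers, 7 for each row, row after row: the shift along the tool's x, y, z in units of 100 cm (1.0 is 100 cm), then the turn, a rotation vector about the tool's x, y, z in units of 60 degrees (1.0 is 60 degrees), then the gripper command: -1 is shut, 1 is fully open, values between are in proportion. A call has 1 to 12 rows; each row is the pose to reach, as a shift and turn from the pose commanded when the call began, along the tool's axes at that moment; what a row does not reach only later rows make up. A row lasts 1/10 s, in which the tool goes at most 50 mm and 8.59 degrees, less where a joint would pass 70% of its speed; a pose out of reach is approached as far as the arm can. A call with a number of a shift or a turn outside -1 to 1 is refused whole. A call with a gripper value outside its range is refused whole. The fingers move at their own pace and stop on an object; "grip_force" is the grip in N (left out, the last holds). Time passes only in rows, so rows that repeat a pose let the fingers close. It gives the time, the measured TCP pose, the force, the opening and the grip force at its end, in the units of the state.
- arm.read_state(): the state, without advancing time (a new reading comes with each control period).
- arm.read_camera(name): name is "scene" or "top" or "wrist"; returns the picture (400x640x3 uint8, red, green, blue); there is no depth.
- arm.camera_info(name): a dict with "fx", "fy", "cx", "cy" (pixels), "T" (4x4, takes a point from camera to world coordinates); the wrist camera has in their place "mount" (4x4, takes a point from camera to tool coordinates, whose origin is the TCP and whose axes are the flange's). Camera axes: x right, y down, z forward; pixel columns grow to the right and rows downward; lengths in m; the calibration is good to about 2 mm. The wrist camera is an equidistant fisheye: a pixel r from the principal point sees the ray r / f radians off the axis. A picture is of the moment at which its call begins: read the wrist's pose just before it. camera_info takes no time and is no camera call.
- arm.close_job(): hands the job in; it is judged then, once.
The state is a dict: "clock": time; "joint_pos": joint angles; "joint_vel": joint speeds; "joint_torque": joint torques, N m; "eef_pos": TCP position; "tcp_rot": TCP orientation; "ft_force": force on the tool from outside, world axes, zero at the start; "ft_torque": the same for the moment, N m; "finger_gap": finger opening in m; "finger_force": force on a finger pad.
Only numpy, scipy, OpenCV 4.12 (cv2) and the standard library are available. Lean on these libraries where they do the work, as an engineer would, in place of code of your own. Each camera call takes 0.05 s, during which the arm holds its last target. There are 200 camera calls.

## Task

Two of the three circuit modules already sit side by side against the aluminium rail; push the third one, which lies apart, up against the rail too and along it until it butts against its nearer neighbour, squarely in line and with no gaps. Only push it along the desk with the fingers, never lift or tip it, and leave the two seated modules, the spool, the flask and the screwdriver where they are.

Things in the scene. Friction and masses are not known exactly. Their poses are not given: they have to be found in the camera images.
- fence: Aluminium fence fixed to the desk, 12 mm high, yaw varies. Origin on the desk at the middle of the rail's face towards the robot; local y along the rail, local x away from the robot, square to the face. Rail: x 0 to 20, y -200 to 200 mm. An end stop at y 161.5 to 181.5 mm juts 52 mm from the face towards the robot and backs up the two seated modules.
- module_loose: Module lying apart, robot's side of the rail, up to 0.5 rad askew to it. Black base 60 (local x) x 80 (y) x 12 mm high, green board on top, parts up to 28 mm high, 4 mm or more inside the edges; 0.14-0.28 kg, slides at 1-6 N. Origin: centre of underside. Seated: axes as the fence's, 80 mm side on the rail (centre 30 mm from its face), +y side on module_mid's -y side (centres 80 mm apart).
- module_mid: Seated module like module_loose, against the rail: the neighbour to butt against. Centre about 30 mm from the rail's face, at fence y about 40 mm. It lies loose, next to module_end. Origin at the centre of its underside, axes parallel to the fence's.
- module_end: Seated module, same shape and size, at fence y about 121 mm, between module_mid and the end stop. Origin at the centre of its underside.
- spool: Bystander: grey solder spool standing on its flange, diameter 50 mm, 42 mm high. Origin at the centre of its underside.
- flask: Bystander: small white bottle with a black cap, diameter 36 mm, 70 mm high, upright. Origin at the centre of its underside.
- driver: Bystander: screwdriver 170 mm long lying on the desk along its local x, handle to -x. Origin near its middle.
Not all that is in view belongs to the job. What is shaped like the module_loose but purple is not meant.

How it is judged:
At the end, for the whole second after the job is handed in: The loose module lies flat and at rest on the desk, within 3 mm of the rail and within 3 mm of its neighbour, parallel to the rail within 0.04 rad; the two seated modules are within 6 mm of where they began and still square against the rail (within 4 mm and 0.06 rad) (x of module_loose in the frame of fence between -0.033 and -0.026 m and y of module_loose in the frame of module_mid between -0.083 and -0.076 m and angle between the x axis of module_loose and the x axis of fence, either way round below 0.04 rad and angle between module_loose's own z axis and vertical below 0.05 rad and height (world z) of module_loose below 0.004 m and distance of each of module_mid, module_end from where it was at the start of the episode below 0.006 m and x of each of module_mid, module_end in the frame of fence above -0.034 m and angle between the x axis of each of module_mid, module_end and the x axis of fence, either way round below 0.06 rad and linear speed of module_loose below 0.01 m/s); the robot touches nothing.
It fails at once if the loose module is lifted off the desk (height (world z) of module_loose above 0.006 m).
It fails at once if the loose module is tipped (angle between module_loose's own z axis and vertical above 0.2 rad).
It fails at once if a seated module is lifted or pushed out of its place (distance of any of module_mid, module_end from where it was at the start of the episode above 0.012 m).
It fails at once if the spool, flask or screwdriver is disturbed (distance of any of spool, flask from where it was at the start of the episode above 0.01 m or distance of driver from where it was at the start of the episode above 0.015 m).
It also fails if it takes over 58 s, if anything falls off the work surface, if the arm or the gripper's body presses on something with over 40 N, if the wrist force passes 120 N, or if a joint passes its speed limit or range.

## Working session

There is one attempt and no reset: what is moved stays moved. The work goes in short steps, Python scripts to look and compute and a tool call to move; the robot and the scene stay as the last step left them, time stands still between calls to the robot, and variables do not carry over. Pictures are saved under pics/ and viewed, at most 10 in all, crops included, and the job is handed in when it is done.

Besides the shell and the picture viewer there is one more tool, called in YAML: its name, and indented under it one key for each argument. jog_arm: Moves the arm, as the interface text tells. Its arguments: {"type":"object","properties":{"targets":{"type":"array"},"grip_force":{"type":"number"}},"required":["targets"]}

```bash
mkdir -p pics
python3 - <<'E'
from station import arm
import cv2
for n in("top","scene"):
    im=arm.read_camera(n); cv2.imwrite(f"pics/{n}0.png",im[:,:,::-1]); print(n,arm.camera_info(n))
s=arm.read_state(); print(s["clock"],s["eef_pos"],s["tcp_rot"],s["finger_gap"])
E
```

```text
top {'fx': 519.682170994874, 'fy': 519.682170994874, 'cx': 320.278892538365, 'cy': 207.69168165745862, 'T': array([[-0.01191491, -0.99824586,  0.0579935 ,  0.47990046],
       [-0.99992557,  0.01204696,  0.00192781, -0.08423417],
       [-0.00262307, -0.05796621, -0.9983151 ,  1.20948224],
       [ 0.        ,  0.        ,  0.        ,  1.        ]])}
scene {'fx': 408.0232777598383, 'fy': 408.0232777598383, 'cx': 322.00202403726786, 'cy': 196.30157842848405, 'T': array([[-0.06376484,  0.68347803, -0.72718074,  1.26377464],
       [ 0.99795728,  0.04652763, -0.04377725, -0.06738041],
       [ 0.00391321, -0.72848676, -0.6850487 ,  0.70558631],
       [ 0.        ,  0.        ,  0.        ,  1.        ]])}
0.1 [0.16687621 0.62778715 0.23050733] [-4.06938544e-01 -3.11501661e+00  2.29178980e-03] 0.0853363348005845
```

View pics/top0.png

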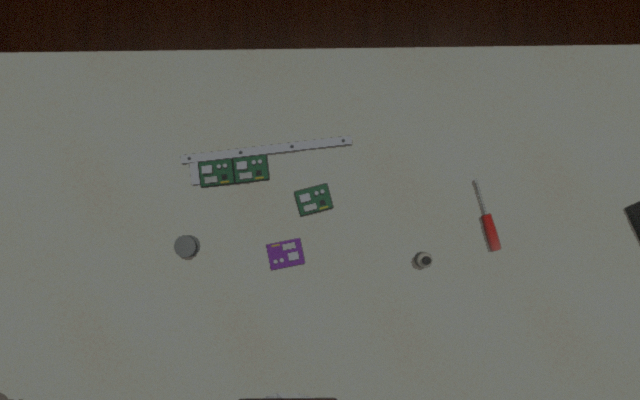

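View pics/scene0.png

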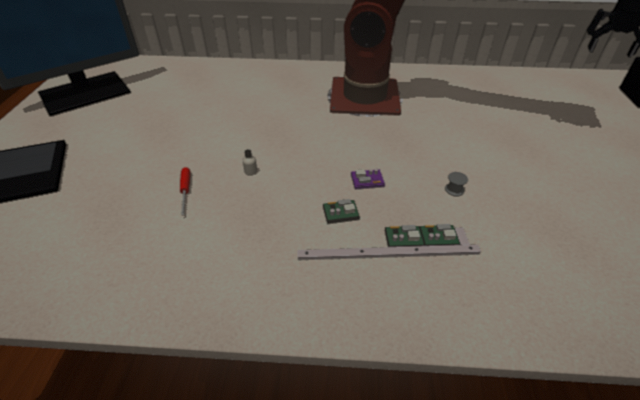

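Top view: the loose green module is at px (314,200) and the purple decoy at (286,254). The seated modules are at (216,172) and (252,169), with the rail running from (183,158) to (352,141). The bystanders are the spool (187,247), flask (424,260) and driver (487,215). Candidates for the target are the green modules at (216,172), (252,169) and (314,200), plus the purple one at (286,254). I choose the green one lying apart, at (314,200).

```bash
cat > h.py <<'E'
from station import arm
import numpy as np, cv2
from scipy.spatial.transform import Rotation as R
def cast(px,z,name="top"):
    c=arm.camera_info(name); px=np.atleast_2d(px).astype(float)
    d=np.c_[(px[:,0]-c["cx"])/c["fx"],(px[:,1]-c["cy"])/c["fy"],np.ones(len(px))]@c["T"][:3,:3].T
    o=c["T"][:3,3]; return o+d*((z-o[2])/d[:,2])[:,None]
def rect(pts):  # world xy -> centre, sides, yaw of the short side's axis (nearest world x)
    (c,s,a)=cv2.minAreaRect(pts[:,:2].astype(np.float32)*1000)
    if s[0]>s[1]: a+=90; s=s[::-1]
    a=(a+90)%180-90
    return np.array(c),np.array(s),a
def green(im):
    h=cv2.cvtColor(im,cv2.COLOR_RGB2HSV)
    return cv2.inRange(h,(45,70,20),(95,255,255))
E
python3 - <<'E'
from h import *
im=arm.read_camera("top"); m=cv2.morphologyEx(green(im),cv2.MORPH_CLOSE,np.ones((7,7)))
# dark or green: modules
for c in cv2.findContours(m,cv2.RETR_EXTERNAL,cv2.CHAIN_APPROX_NONE)[0]:
    if cv2.contourArea(c)<100: continue
    print("green",cv2.boundingRect(c),*rect(cast(c[:,0],.014)))
for n,p,z in(("screws",[(189,158),(240,152.5),(291.5,147),(343,141)],.012),("face",[(290,156.5),(352,146)],.012),("spool",[(187,246)],.042),("flask",[(426,261)],.07),("driver",[(475,182),(495,249)],.01),("decoy",[(286,254)],.014)):
    print(n,(cast(p,z)[:,:2]*1000).round(1).tolist())
v=cv2.resize(im[125:275,170:370],(800,600),interpolation=cv2.INTER_CUBIC); cv2.imwrite("pics/crop1.png",v[:,:,::-1])
print(R.from_rotvec(arm.read_state()["tcp_rot"]).as_matrix().round(3))
E
```

```text
green (295, 184, 37, 31) [569.13537598 -65.52145386] [54.99105072 74.96235657] 13.365523338317871
green (199, 155, 69, 31) [638.27514648 118.83786011] [ 56.74727249 155.52378845] 6.191373825073242
screws [[668.7, 221.6], [680.2, 103.1], [691.6, -16.7], [704.1, -136.6]]
face [[669.4, -13.0], [692.2, -157.3]]
spool [[465.3, 217.9]]
flask [[426.8, -311.3]]
driver [[604.9, -441.1], [449.6, -482.5]]
decoy [[443.9, -2.1]]
[[-0.966  0.257 -0.   ]
 [ 0.257  0.966 -0.001]
 [-0.    -0.001 -1.   ]]
```

View pics/crop1.png

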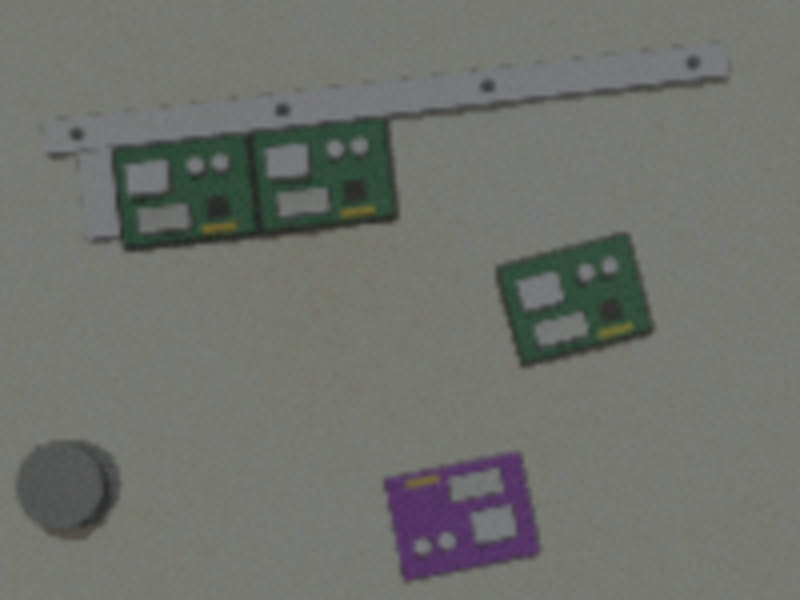

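Checks: the board sizes and the seated pair's centre agree with the rail frame (origin ≈ (676, 41) mm, yaw ≈ 0.098). In the fence frame the loose module is at (-117, -96) mm and about 7.5° askew. The crop shows a green board at the chosen spot, and the purple decoy is separate below it. I'll head there by an outward waypoint.

jog_arm:
  targets: [-0.393,-0.183,0,0,0,-0.34,-0.1,-0.393,-0.183,0,0,0,-0.34,-0.1,-0.393,-0.183,0,0,0,-0.34,-0.1,-0.393,-0.183,0,0,0,-0.34,-0.1,-0.393,-0.183,0,0,0,-0.34,-0.1,-0.393,-0.183,0,0,0,-0.34,-0.1,-0.393,-0.183,0,0,0,-0.34,-0.1,-0.393,-0.183,0,0,0,-0.34,-0.1,-0.393,-0.183,0,0,0,-0.34,-0.1,-0.393,-0.183,0,0,0,-0.34,-0.1,-0.393,-0.183,0,0,0,-0.34,-0.1]

```text
clock: 1.25
eef_pos: [0.5, 0.3497, 0.231]
tcp_rot: [0.148, -3.137, 0.0]
ft_force: [0.1, 0.8, 0.0]
finger_gap: 0.0383
finger_force: 0.0
```

jog_arm:
  targets: [0.028,-0.42,0.12,0,0,0,-0.1,0.028,-0.42,0.12,0,0,0,-0.1,0.028,-0.42,0.12,0,0,0,-0.1,0.028,-0.42,0.12,0,0,0,-0.1,0.028,-0.42,0.12,0,0,0,-0.1,0.028,-0.42,0.12,0,0,0,-0.1,0.028,-0.42,0.12,0,0,0,-0.1,0.028,-0.42,0.12,0,0,0,-0.1,0.028,-0.42,0.12,0,0,0,-0.1,0.028,-0.42,0.12,0,0,0,-0.1,0.028,-0.42,0.12,0,0,0,-0.1]

```text
clock: 2.35
eef_pos: [0.512, -0.0694, 0.1111]
tcp_rot: [0.152, -3.137, -0.001]
ft_force: [1.0, 0.2, -0.1]
finger_gap: 0.0384
finger_force: 0.0
```

Run:
```python
from h import *
s=arm.read_state(); im=arm.read_camera("wrist"); print(s["eef_pos"],s["joint_pos"],arm.camera_info("wrist")); cv2.imwrite("pics/w1.png",im[:,:,::-1])
```

```text
[ 0.51202165 -0.06935233  0.11106627] [-0.41339808  0.17243714  0.51006856  1.95288498 -0.09779321  1.04071846
  1.80729401] {'fx': 309.70691628693146, 'fy': 309.70691628693146, 'cx': 321.0396587145931, 'cy': 199.10621115194965, 'mount': array([[ 9.93318209e-04, -9.58098749e-01, -2.86436380e-01,
         7.43484536e-02],
       [ 9.99999461e-01,  1.03797647e-03, -4.07169623e-06,
        -2.82942090e-04],
       [ 3.01215309e-04, -2.86436222e-01,  9.58099264e-01,
        -1.42061152e-01],
       [ 0.00000000e+00,  0.00000000e+00,  0.00000000e+00,
         1.00000000e+00]])}
```

View pics/w1.png

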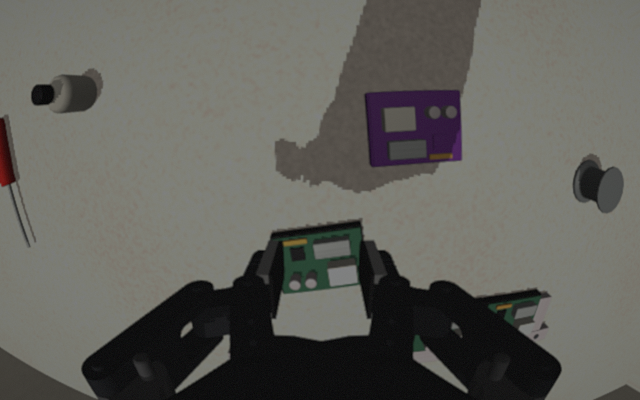

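The wrist view shows the loose module between the fingers. Its near black edge runs from px (272,234) to (362,221), and the purple decoy is clear of it at (415,128). I'll cast the near edge as a check.

```bash
cat >> h.py <<'E'
O=np.array([.6762,.0415]); YAW=.0985
def fence(p): 
    c,s=np.cos(YAW),np.sin(YAW); return ((np.asarray(p)[...,:2]-O)@np.array([[c,-s],[s,c]])*1000).round(1)
def wcast(px,z,s):
    c=arm.camera_info("wrist"); px=np.atleast_2d(px).astype(float)
    u=(px-[c["cx"],c["cy"]])/c["fx"]; r=np.linalg.norm(u,axis=1)
    d=np.c_[u*(np.sin(r)/r)[:,None],np.cos(r)]
    T=np.eye(4);T[:3,:3]=R.from_rotvec(s["tcp_rot"]).as_matrix();T[:3,3]=s["eef_pos"];T=T@c["mount"]
    d=d@T[:3,:3].T; o=T[:3,3]; return o+d*((z-o[2])/d[:,2])[:,None]
E
python3 - <<'E'
from h import *
s=arm.read_state()
print("tcp",fence(s["eef_pos"]))
print(fence(wcast([(272,234),(318,227),(361,220)],0.0,s)).tolist(), fence(wcast([(272,240),(362,226)],.012,s)).tolist())
print("decoy",fence(wcast([(373,165),(462,159)],.012,s)).tolist())
E
```

```text
tcp [-173.8  -93.3]
[[-139.8, -137.3], [-146.8, -96.1], [-153.3, -58.4]] [[-139.3, -135.6], [-152.4, -58.9]]
decoy [[-204.5, -52.0], [-211.5, 25.6]]
```

The near edge agrees with the top view (corner at fence x ≈ -152), so the finger front at -163 clears it. Descending.

jog_arm:
  targets: [0,0,0.05,0,0,0,-0.1,0,0,0.085,0,0,0,-0.1,0,0,0.107,0,0,0,-0.1,0,0,0.107,0,0,0,-0.1,0,0,0.107,0,0,0,-0.1]

```text
clock: 2.9
eef_pos: [0.5127, -0.0689, 0.0049]
tcp_rot: [-0.155, 3.138, 0.001]
ft_force: [0.5, -1.3, 0.4]
finger_gap: 0.0381
finger_force: 0.0
```

jog_arm:
  targets: [-0.008,0,0,0,0,0,-0.1,-0.016,0,0,0,0,0,-0.1,-0.024,0,0,0,0,0,-0.1,-0.032,0,0,0,0,0,-0.1,-0.04,0,0,0,0,0,-0.1,-0.048,0,0,0,0,0,-0.1,-0.056,0,0,0,0,0,-0.1,-0.064,0,0,0,0,0,-0.1,-0.072,0,0,0,0,0,-0.1,-0.08,0,0,0,0,0,-0.1,-0.086,0,0,0,0,0,-0.1,-0.09,0,0,0,0,0,-0.1]

```text
clock: 4.1
eef_pos: [0.6025, -0.0617, 0.0043]
tcp_rot: [-0.151, 3.138, -0.0]
ft_force: [-2.9, -0.6, 2.6]
finger_gap: 0.0383
finger_force: 1.6
```

Run:
```python
from h import *
s=arm.read_state(); im=arm.read_camera("wrist"); print("tcp",fence(s["eef_pos"]),s["eef_pos"],s["ft_force"]); cv2.imwrite("pics/w2.png",im[:,:,::-1])
```

```text
tcp [-83.5 -95.4] [ 0.60249199 -0.06167774  0.00427606] [-2.90507448 -0.56957756  2.59031889]
```

View pics/w2.png

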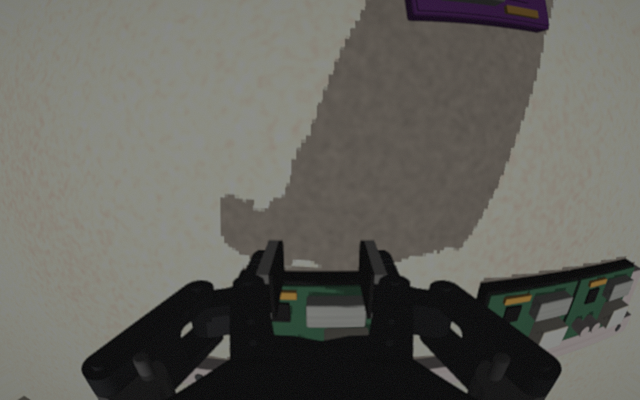

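The module has squared up against the fingers, with its near edge at row ≈275. Now I'll press it gently to the rail.

jog_arm:
  targets: [-0.004,0,0,0,0,0,-0.1,-0.008,0,0,0,0,0,-0.1,-0.01,0,0,0,0,0,-0.1,-0.012,0,0,0,0,0,-0.1,-0.013,0,0,0,0,0,-0.1,-0.013,0,0,0,0,0,-0.1]

```text
clock: 4.75
eef_pos: [0.615, -0.0605, 0.0043]
tcp_rot: [-0.151, 3.138, -0.0]
ft_force: [-0.3, -0.1, -0.4]
finger_gap: 0.0384
finger_force: 0.2
```

jog_arm:
  targets: [-0.001,0,0,0,0,0,-0.1,-0.002,0,0,0,0,0,-0.1,-0.003,0,0,0,0,0,-0.1,-0.003,0,0,0,0,0,-0.1]

```text
clock: 5.15
eef_pos: [0.6159, -0.0605, 0.0041]
tcp_rot: [0.15, -3.134, -0.001]
ft_force: [-10.5, -0.2, 7.1]
finger_gap: 0.0383
finger_force: 5.0
```

The force rose to 10 N and the motion stopped at fence x ≈ -70, so the module is on the rail. Next I back off, lift, turn -90° and go to the module's -y end.

jog_arm:
  targets: [0.03,0,0,0,0,0,-0.1,0.03,0,-0.05,0,0,0,-0.1,0.03,0,-0.1,0,0,0,-0.3,-0.036,-0.065,-0.1,0,0,-1.5,-0.5,-0.036,-0.065,-0.1,0,0,-1.5,-0.5,-0.036,-0.065,-0.1,0,0,-1.5,-0.5,-0.036,-0.065,-0.1,0,0,-1.5,-0.5,-0.036,-0.065,-0.1,0,0,-1.5,-0.5,-0.036,-0.065,-0.1,0,0,-1.5,-0.5,-0.036,-0.065,-0.1,0,0,-1.5,-0.5,-0.036,-0.065,-0.1,0,0,-1.5,-0.5,-0.036,-0.065,-0.1,0,0,-1.5,-0.5]

```text
out of range: a turn must lie within [-1, 1]
```

jog_arm:
  targets: [0,0,0,0,0,-0.28,-0.5,0,0,0,0,0,-0.28,-0.5,0,0,0,0,0,-0.28,-0.5]

```text
clock: 5.45
eef_pos: [0.6131, -0.0656, 0.0035]
tcp_rot: [0.606, -3.073, 0.003]
ft_force: [-17.2, -11.1, 9.3]
finger_gap: 0.0217
finger_force: 9.2
```

Run:
```python
from h import *
s=arm.read_state(); im=arm.read_camera("wrist"); t=arm.read_camera("top"); print("tcp",fence(s["eef_pos"]),s["eef_pos"],s["ft_force"],np.degrees(np.arctan2(*R.from_rotvec(s["tcp_rot"]).as_matrix()[[1,0],0])),s["joint_pos"]); cv2.imwrite("pics/w3.png",im[:,:,::-1])
```

```text
tcp [ -73.4 -100.3] [ 0.613071   -0.06555135  0.0034917 ] [-17.1895385  -11.07051026   9.27085111] -157.67543810467927 [-0.27296882  0.50598426  0.38529841  1.77661473 -0.22692304  0.91135116
  2.17036517]
```

View pics/w3.png

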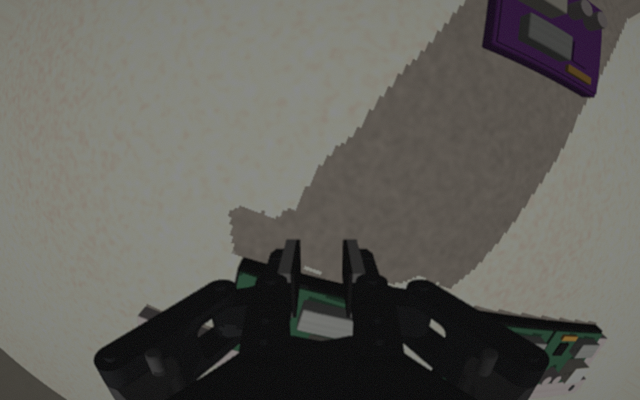

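The image shows the fingers turned 17° in place over the module's near edge (row ≈265). My first call was refused because its turn was over 1, and the follow-up turn I had batched with it ran anyway. That may have nudged the module. Joint 7 also grew, so I'll turn the other way. Backing off, lifting and re-measuring.

jog_arm:
  targets: [0.034,0.01,0,0,0,0,-0.5,0.034,0.01,0,0,0,0,-0.5,0.034,0.01,-0.05,0,0,0,-0.5,0.034,0.01,-0.1,0,0,0,-0.5,0.034,0.01,-0.12,0,0,0.9,-0.5,0.034,0.01,-0.12,0,0,0.9,-0.5,0.034,0.01,-0.12,0,0,0.9,-0.5,0.034,0.01,-0.12,0,0,0.9,-0.5,0.034,0.01,-0.12,0,0,0.9,-0.5,0.034,0.01,-0.12,0,0,0.9,-0.5,0.034,0.01,-0.12,0,0,0.9,-0.5,0.034,0.01,-0.12,0,0,0.9,-0.5]

```text
clock: 6.75
eef_pos: [0.5832, -0.0636, 0.1246]
tcp_rot: [0.857, 3.021, 0.0]
ft_force: [-0.2, 0.7, -0.1]
finger_gap: 0.0212
finger_force: 0.0
```

jog_arm:
  targets: [-0.105,-0.021,0,0,0,0.878,-0.5,-0.105,-0.021,0,0,0,0.878,-0.5,-0.105,-0.021,0,0,0,0.878,-0.5,-0.105,-0.021,0,0,0,0.878,-0.5,-0.105,-0.021,0,0,0,0.878,-0.5,-0.105,-0.021,0,0,0,0.878,-0.5,-0.105,-0.021,0,0,0,0.878,-0.5,-0.105,-0.021,0,0,0,0.878,-0.5]

```text
clock: 7.55
eef_pos: [0.661, -0.1367, 0.1243]
tcp_rot: [2.104, 2.333, -0.0]
ft_force: [-1.0, -0.2, -0.0]
finger_gap: 0.0214
finger_force: 0.0
```

Run:
```python
from h import *
s=arm.read_state(); im=arm.read_camera("wrist"); t=arm.read_camera("top"); print("tcp",fence(s["eef_pos"]),s["eef_pos"],np.degrees(np.arctan2(*R.from_rotvec(s["tcp_rot"]).as_matrix()[[1,0],0])),s["joint_pos"])
m=cv2.morphologyEx(green(t),cv2.MORPH_CLOSE,np.ones((7,7)))
for c in cv2.findContours(m,cv2.RETR_EXTERNAL,cv2.CHAIN_APPROX_NONE)[0]:
    if cv2.contourArea(c)>100:
        r=rect(cast(c[:,0],.014)); print(r,fence(r[0]/1000))
v=cv2.resize(t[110:210,180:380],(800,400)); v=np.vstack([v,np.zeros((0,800,3),np.uint8)])
cv2.imwrite("pics/t4.png",v[:,:,::-1]); cv2.imwrite("pics/w4.png",im[:,:,::-1])
```

```text
tcp [ -32.6 -175.9] [ 0.66103767 -0.13672767  0.12430269] 95.89521131005873 [-0.41057091  0.55442641  0.77252097  1.55418721 -0.40513166  1.19927753
  0.53863117]
(array([638.64178467, 118.59555817]), array([ 55.76544952, 155.55036926]), 5.928190231323242) [-29.8  80.4]
```

View pics/w4.png

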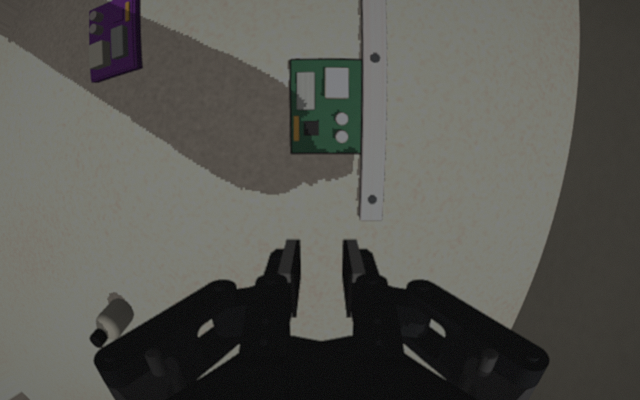

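The module still sits square on the rail in the wrist view: corners about (290,60), (361,60), (361,153) and (290,153), with the rail face at column ≈361. I'll cast the corners.

Run:
```python
from h import *
s=arm.read_state()
print(fence(wcast([(290,154),(361,154),(361,60),(290,60)],.012,s)).tolist())
print("rail top edge",fence(wcast([(359,218),(362,12)],.012,s)).tolist(), "screws",fence(wcast([(372,199),(375,58)],.012,s)).tolist())
```

```text
[[-60.0, -140.5], [-1.0, -140.2], [-2.3, -61.9], [-59.7, -62.5]]
rail top edge [[-0.6, -196.6], [-1.4, -19.8]] screws [[10.1, -179.2], [9.2, -59.6]]
```

The module is at fence (-30.5, -101), flush and square. Descending beside its -y end.

jog_arm:
  targets: [0,0,0.05,0,0,0,-0.5,0,0,0.09,0,0,0,-0.5,0,0,0.115,0,0,0,-0.5,0,0,0.12,0,0,0,-0.5,0,0,0.12,0,0,0,-0.5]

```text
clock: 8.15
eef_pos: [0.6606, -0.1371, 0.0042]
tcp_rot: [-2.108, -2.329, 0.001]
ft_force: [-0.5, -0.8, -0.5]
finger_gap: 0.0214
finger_force: 0.0
```

jog_arm:
  targets: [0.01,0,0,0,0,0,-0.5,0.018,0,0,0,0,0,-0.5,0.025,0,0,0,0,0,-0.5,0.032,0,0,0,0,0,-0.5,0.039,0,0,0,0,0,-0.5,0.046,0,0,0,0,0,-0.5,0.053,0,0,0,0,0,-0.5,0.06,0,0,0,0,0,-0.5,0.067,0,0,0,0,0,-0.5,0.072,0,0,0,0,0,-0.5,0.076,0,0,0,0,0,-0.5,0.079,0,0,0,0,0,-0.5]

```text
clock: 9.35
eef_pos: [0.653, -0.0579, 0.0042]
tcp_rot: [-2.109, -2.328, 0.0]
ft_force: [0.9, -2.6, 2.2]
finger_gap: 0.0211
finger_force: 1.4
```

Run:
```python
from h import *
s=arm.read_state(); im=arm.read_camera("wrist");print("tcp",fence(s["eef_pos"]),s["ft_force"])
cv2.imwrite("pics/w5.png",im[:,:,::-1])
```

```text
tcp [-32.9 -96.7] [ 0.86579954 -2.64253995  2.23441524]
```

View pics/w5.png

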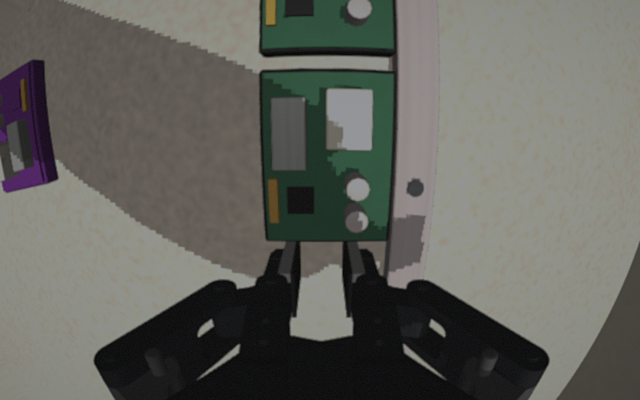

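The module is aligned with its neighbour and a parallel gap of about 6 mm remains (rows 55–70). I'll close it gently.

jog_arm:
  targets: [0.0015,0,0,0,0,0,-0.5,0.003,0,0,0,0,0,-0.5,0.004,0,0,0,0,0,-0.5,0.005,0,0,0,0,0,-0.5,0.0055,0,0,0,0,0,-0.5,0.006,0,0,0,0,0,-0.5,0.006,0,0,0,0,0,-0.5]

```text
clock: 10.1
eef_pos: [0.6523, -0.052, 0.0042]
tcp_rot: [-2.109, -2.328, 0.0]
ft_force: [-0.2, -0.4, 0.0]
finger_gap: 0.0215
finger_force: 0.5
```

jog_arm:
  targets: [0.0007,0,0,0,0,0,-0.5,0.0013,0,0,0,0,0,-0.5,0.002,0,0,0,0,0,-0.5,0.002,0,0,0,0,0,-0.5]

```text
clock: 10.5
eef_pos: [0.6522, -0.0505, 0.0043]
tcp_rot: [2.11, 2.328, -0.001]
ft_force: [-0.7, -2.2, -1.4]
finger_gap: 0.0215
finger_force: 1.0
```

Run:
```python
from h import *
s=arm.read_state(); im=arm.read_camera("wrist");print("tcp",fence(s["eef_pos"]),s["ft_force"])
cv2.imwrite("pics/w6.png",im[:260,200:460,::-1].repeat(2,0).repeat(2,1))
```

```text
tcp [-32.9 -89.2] [-0.67149753 -2.1936277  -1.40868238]
```

View pics/w6.png

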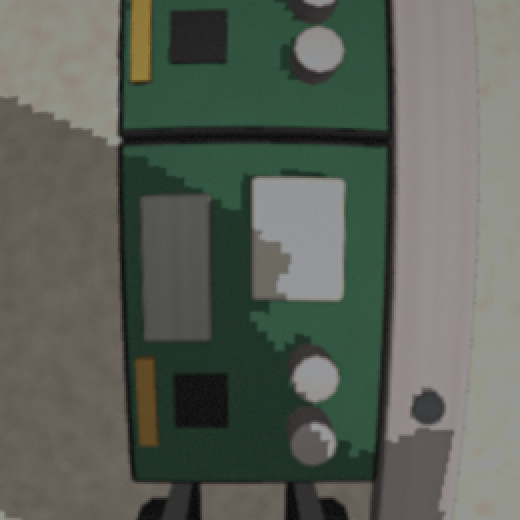

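The boards meet across a thin, parallel black line at crop row ≈137, and the rail side is flush. One more 1 mm press will confirm firm contact.

jog_arm:
  targets: [0.0006,0,0,0,0,0,-0.5,0.001,0,0,0,0,0,-0.5,0.001,0,0,0,0,0,-0.5]

```text
clock: 10.85
eef_pos: [0.6522, -0.0499, 0.0044]
tcp_rot: [2.11, 2.327, -0.001]
ft_force: [0.6, -4.8, -1.3]
finger_gap: 0.0216
finger_force: 2.3
```

The force is rising with little motion, so it has butted. Backing off, lifting and checking from above.

jog_arm:
  targets: [-0.01,0,0,0,0,0,-0.5,-0.03,0,0,0,0,0,-0.5,-0.03,0,-0.05,0,0,0,-0.5,-0.03,0,-0.1,0,0,0,-0.5,-0.03,0,-0.13,0,0,0,-0.5,-0.03,0,-0.13,0,0,0,-0.5,-0.03,0,-0.13,0,0,0,-0.5]

```text
clock: 11.55
eef_pos: [0.6555, -0.0789, 0.1348]
tcp_rot: [2.109, 2.328, 0.003]
ft_force: [-0.4, -0.6, -0.9]
finger_gap: 0.0213
finger_force: 0.0
```

Run:
```python
from h import *
s=arm.read_state(); im=arm.read_camera("wrist");print("tcp",fence(s["eef_pos"]),s["ft_force"])
cv2.imwrite("pics/w7.png",im[:240,180:520,::-1].repeat(2,0).repeat(2,1))
for c in cv2.findContours(cv2.morphologyEx(green(im),cv2.MORPH_OPEN,np.ones((3,3))),cv2.RETR_EXTERNAL,cv2.CHAIN_APPROX_NONE)[0]:
    if cv2.contourArea(c)>400:
        r=rect(wcast(c[:,0],.014,s)); print(cv2.boundingRect(c),r,fence(r[0]/1000))
```

```text
tcp [ -32.5 -117.7] [-0.36179077 -0.55556597 -0.94663852]
(290, 56, 68, 90) (array([648.37347412,   1.02270889]), array([56.35737991, 76.16477966]), 5.8011674880981445) [-31.7 -37.5]
(290, 0, 68, 54) (array([641.79711914,  66.12728882]), array([49.00653839, 56.47040176]), -84.06843376159668) [-31.8  27.9]
```

View pics/w7.png

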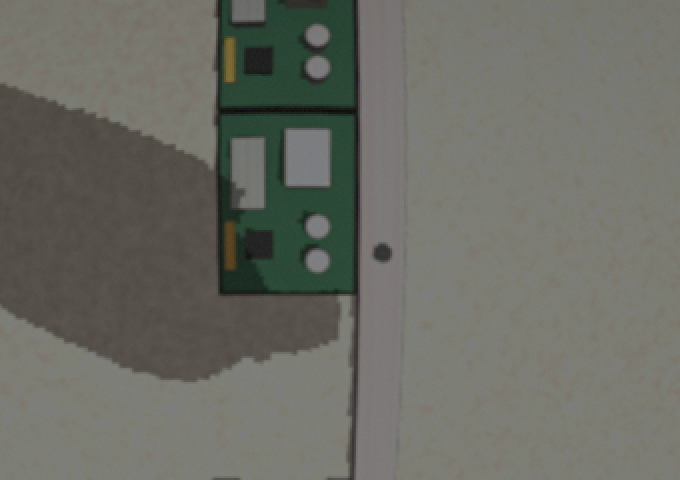

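The loose module's yaw is 5.80° against the neighbour's 5.93°, and both sit at the same fence x (-31.7 and -31.8). The boards are about 3 mm apart, which matches how far each is inset from its base. The arm is clear, so I'm handing in.

```bash
python3 -c "
from station import arm
print(arm.close_job())"
```

```text
the job is handed in; nothing more can be done
None
```

I handed the job in: the last check showed the loose module flush on the rail, butted against its neighbour and in line with it to about 0.1°, with the arm clear. I didn't see the judge's result, and one unintended 17° finger turn pressed on the module at about 20 N mid-job without visibly shifting it.

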